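# Fit the graticule blade in the inclined camera tube and lock it

## Robot

A 6-joint arm with a two-finger parallel gripper is mounted at the origin on a cart in front of the work surface, level with it; the furniture and walls round the work are solid. World frame = base frame: x ahead of the robot, y to its left, z up, the work surface at z = 0. Lengths are in m, angles in degrees, forces in N, time in s.
With the tool pointing down it reaches from about 0.35 to 0.875 m from the base axis. Payload 4.2 kg.
Tool frame: the origin (TCP) lies on the centre line of the jaws, within the pads' length; the fingertips stand 19 mm ahead of it and the grasp point (between the pads) is the TCP; z points along the fingers, y is the line along which they close (so a half turn about z gives the same grasp; the last joint's range is limited). The gripper opens to 87 mm and grips with 3 to 60 N. Pads are 19 mm wide; open, the fingers measure 117 mm over their backs; the gripper's body (75 mm by 190 mm) begins 51 mm behind the grasp point.
Start: joints at [-49.183, 22.042, 0.453, 0, -68.411, -14.817], TCP at [0.274, -0.562, 0.242] pointing down, gripper open.
Joint ranges: [-179.83, 179.83], [-69.29, 118.12], [-61.27, 80.66], [-181.25, 117.63], [-171.15, -9.14], [-177.46, 177.46]. Speed limits (degrees/s): [159.86, 159.86, 180, 180, 180, 180].

## Interface

Orientations are given as a 3x3 rotation matrix whose columns are the frame's x, y, z axes.
In Python, from station import sense, capture, finish_job, search_frame, masks_of gives the robot as it stands.
- The arm moves only by the tool drive_tool, never from a script. Its argument "rows" is a list of rows, each a list of 7 numbers: the opening in per cent of the stroke, from 0 (shut) to 100 (fully open), then the shift along the world's x, y, z in mm, then the turn, a rotation vector about the world's x, y, z in rad. In form: [[fingers, dx, dy, dz, wx, wy, wz], ...]. A call has 1 to 5 rows; each row shifts and turns the commanded pose from where the row before left it; what a row does not reach is not made up. A row lasts 1/12 s, in which the tool goes at most 41.7 mm and 7.16 degrees, less where a joint would pass 70% of its speed; a pose out of reach is approached as far as the arm can. A call is refused whole if a number of a shift passes 41.7 or a number of a turn 0.125, either way. A call with a gripper value outside its range is refused whole. The fingers move at their own pace and stop on an object; the grip force is fixed at half the most. Time passes only in rows, so rows that do not move let the fingers close. It gives the time, the measured TCP pose, the force, the opening and the grip force at its end, in the units of the state.
- sense(): the state, without advancing time (a new reading comes with each control period).
- capture(name): name is "side" or "top" or "wrist"; returns a dict with "frame" (420x560x3 uint8, red, green, blue), "z_map" (420x560 float32, m along the optical axis (not along the pixel's ray), 0 where there is no reading), "fx", "fy", "cx", "cy" (pixels), "R" (3x3) and "t" (3): a world point X has camera coordinates R X + t; the wrist camera has in their place "T_tool_cam" (4x4, takes a point from camera to tool coordinates, whose origin is the TCP and whose axes are the flange's). Camera axes: x right, y down, z forward; pixel columns grow to the right and rows downward; lengths in m; the calibration is good to about 2 mm. A picture is of the moment at which its call begins: read the wrist's pose just before it.
- finish_job(): hands the job in; it is judged then, once.
Trained networks look in a picture, given as the dict that the camera call returned (one of the last four; its "shot" number tells which), for a name from the list of things; names that differ only in an ending like _2 or _b are one class to them, and where a whole thing is asked for, a point or a joint stands for the part that bears it (a point fixed in the world has none). Each returns a list of dicts, best first, with "p" (0 to 1); they miss things now and then, are a little off and sometimes report something else, mostly with a low value. They report only what shows in the picture. A call takes as long as a camera call.
- search_frame(label, picture): "xy" ([column, row] in pixels, amid what is visible of it).
- masks_of(label, picture): "region" (420x560 bool, what is visible of it) and "xy" ([column, row] in pixels, amid what is visible of it).
The state is a dict: "time_s": time; "joints": joint angles; "joint_velocities": joint speeds; "effort": joint torques, N m; "tcp_pos": TCP position; "ee_rot": TCP orientation; "wrist_force": force on the tool from outside, world axes, zero at the start; "moment": the same for the moment, N m; "gripper_width": opening from 0.0 (shut) to 1.0 (fully open); "gripper_force": force on a finger pad.
Only numpy, scipy, OpenCV 4.12 (cv2) and the standard library are available. Lean on these libraries where they do the work, as an engineer would, in place of code of your own. Each camera call takes 0.05 s, during which the arm holds its last target. There are 200 camera calls.

## Task

To calibrate the inclined inspection camera, first swing the orange lever of its lock collar open, until the keeper lug is well clear of the slot in the front of the tube. Take the flat graticule gauge blade off the blue slide box, push it tongue first into the slot until its black shoulder is fully home against the tube, then swing the lever back to its stop at the red locked mark, so that the lug stands behind the shoulder. Leave the blade locked in; do not drop it, and do not shift or knock over the beaker, cotton jar, dropper bottle or flask.

Things in the scene. Friction and masses are not known exactly. Their poses are not given: they have to be found in the camera images.
- blade: Graticule gauge blade, 165 mm long, 0.12 kg, loose, face up on the slide box. x points along it to the tip, z is its upper normal. Origin: on the underside, 100 mm behind the tip. Steel tongue x 38..100 mm, 36 wide, 6 thick, with a green glass window; black shoulder block x 28..38, 42 wide, 16 high; steel neck x -3..29, 14 wide, 12 high; red handle x -65..-1. All share the underside z=0.
- blade_tip (a point): Middle of the tongue's tip edge, half way through its thickness (blade x=100, z=3 mm); axes as blade.
- blade_handle (a point): Centre of the red ribbed handle (64 long, 26 wide, 14 mm high; blade x=-33, z=7 mm), the place to grip, across the width; let go of, a blade pushed home stays in the slot by itself; axes as blade.
- stand: White inspection stand, fixed. Origin: on the bench below the tube. x points from the tube to the column behind it. Base 150 wide, 17 high, from x=-90 to 92 mm (so 54 mm in front of the slot's mouth), a closed petri dish on it. Column 50 wide, 193 high, x 59..89. The tube hangs on a level tilt axis along x, 170 mm up; it leans to the right (-y) by 0.40 to 0.68 rad, clamped stiffly.
- slot (a point): Centre of the slot's mouth, in the flat front face of the tube's white 72x72x28 mm adapter. x points level into the slot, z up along the leaning tube, y left along the slot (left end higher). Black flared mouth; inside 39 wide, 8 high, 67 mm deep: 1.5 mm play each side of the tongue, 1 mm above and below. The shoulder stops on the front face with the tongue 62 mm in.
- tube_axis (a point): Point on the tube's (collar's) axis, 36 mm behind the slot's mouth and 24 mm up the tube from the slot's mid-plane: centre of the collar. Axes as slot. Measured along the tube from the slot's mid-plane: adapter up to 14 mm, knurled collar (radius 43) 15..33, black camera 40x44 mm up to 64 mm; lower barrel (radius 32) down to -78.
- collar (a joint): Turn of the lock collar about the tube, rad: 0 open, 1.0 at its stop, where its white line meets the red locked mark. Starts at 0.82 to 1.0 (locked). It grows counter-clockwise seen from the top of the tube, the lever swinging over the high left side toward the slot's front. It stays where left; about 0.12 N m (2 N at the lever) turns it.
- lever (a point): Centre of the orange lever paddle (36 long along the radius, 12 wide, 16 mm high along the tube), 80 mm from the axis at the height of tube_axis; it moves with the collar: 76 degrees counter-clockwise from slot's x direction when open, 133 when locked. z is the tube's axis.
- lug (a point): Keeper lug on the collar, 30 degrees ahead of the lever: centre of the 10x12 mm finger that hangs 6 mm past the slot's mid-plane, 54 to 64 mm from the axis. Locked, it stands behind the blade's shoulder, left of the neck; unless the collar is below 0.65 rad it bars the blade's way in, and it cannot pass a blade well short of home.
- slide_box: Blue slide box, 96x171x42 mm, closed, fixed; the blade lies on its flat lid, 42 mm up. Origin: centre of the underside; y is its long side.
- beaker: Glass beaker, 73 mm across, 92 high, loose. Origin: centre of its underside.
- cotton_jar: Clear screw jar with a white lid, 62 mm across, 92 high, loose. Origin: centre of its underside.
- dropper: Amber dropper bottle with a black bulb, 34 mm across, 104 high, loose. Origin: centre of its underside.
- flask: Small clear conical flask, 118 mm across at the foot, 198 high, loose. Origin: centre of its underside.

How it is judged (in metres and radians):
On the way, in this order (a step that is already met when the one before it is completed fails the run):
1. the lock collar is swung open, clear of the slot (value of joint collar below 0.55 rad), for 0.2 s.
2. the blade is fully home in the slot while the collar is unlocked (x of blade_tip in the frame of slot above 0.058 m and y of blade_tip in the frame of slot between -0.004 and 0.004 m and z of blade_tip in the frame of slot between -0.004 and 0.004 m and angle between the x axis of blade and the x axis of slot, either way round below 0.09 rad and angle between the z axis of blade and the z axis of slot, either way round below 0.09 rad and value of joint collar below 0.75 rad), for 0.2 s.
At the end, for the whole second after the job is handed in: The tongue is at least 58 of its 62 mm inside the slot, within 4 mm of the slot's middle and 0.09 rad of its direction and plane; the collar stands at 0.92 rad or more (its stop, the red mark, is 1.0); the blade is at rest (x of blade_tip in the frame of slot above 0.058 m and y of blade_tip in the frame of slot between -0.004 and 0.004 m and z of blade_tip in the frame of slot between -0.004 and 0.004 m and angle between the x axis of blade and the x axis of slot, either way round below 0.09 rad and angle between the z axis of blade and the z axis of slot, either way round below 0.09 rad and value of joint collar above 0.92 rad and linear speed of blade below 0.02 m/s); the robot touches nothing.
It fails at once if the glass beaker is shifted by more than 20 mm or knocked over (distance of beaker from where it was at the start of the episode above 0.02 m or angle between beaker's own z axis and vertical above 0.35 rad).
It fails at once if the cotton jar is shifted by more than 20 mm or knocked over (distance of cotton_jar from where it was at the start of the episode above 0.02 m or angle between cotton_jar's own z axis and vertical above 0.35 rad).
It fails at once if the dropper bottle is shifted by more than 20 mm or knocked over (distance of dropper from where it was at the start of the episode above 0.02 m or angle between dropper's own z axis and vertical above 0.35 rad).
It fails at once if the conical flask is shifted by more than 20 mm or knocked over (distance of flask from where it was at the start of the episode above 0.02 m or angle between flask's own z axis and vertical above 0.35 rad).
It fails at once if the blade falls off the slide box or stand onto the bench (height (world z) of blade below 0.022 m).
It also fails if it takes over 67 s, if anything falls off the work surface, if the arm or the gripper's body presses on something with over 40 N, if the wrist force passes 120 N, or if a joint passes its speed limit or range.

## Working session

There is one attempt and no reset: what is moved stays moved. The work goes in short steps, Python scripts to look and compute and a tool call to move; the robot and the scene stay as the last step left them, time stands still between calls to the robot, and variables do not carry over. Pictures are saved under pics/ and viewed, at most 10 in all, crops included, and the job is handed in when it is done.

Besides the shell and the picture viewer there is one more tool, called after "Call:" by a JSON object that holds its "api" and its "payload", one argument or row to a line. drive_tool: Moves the arm, as the interface text tells. Its arguments: {"type":"object","properties":{"rows":{"type":"array"}},"required":["rows"]}

```bash
mkdir -p pics; ls; cat > h.py <<'E'
import numpy as np, cv2
from station import sense, capture, finish_job, search_frame, masks_of
def cam(p):
    if "R" in p: return np.array(p["R"]),np.array(p["t"])
def world(p,mask=None):
    z=p["z_map"]; v,u=np.nonzero((z>0)&(mask if mask is not None else True))
    d=z[v,u]; P=np.c_[(u-p["cx"])/p["fx"]*d,(v-p["cy"])/p["fy"]*d,d]
    if "R" in p:
        R,t=cam(p); W=(P-t)@R
    else:
        T=np.array(p["T_tool_cam"]); s=p["s"]; W=(P@T[:3,:3].T+T[:3,3])@np.array(s["ee_rot"]).T+np.array(s["tcp_pos"])
    return W,u,v
def shot(n):
    s=sense(); p=capture(n); p["s"]=s; return p
def save(p,f,crop=None,k=1):
    im=p["frame"][:,:,::-1]
    if crop: im=im[crop[1]:crop[3],crop[0]:crop[2]]
    cv2.imwrite("pics/"+f,cv2.resize(im,None,fx=k,fy=k,interpolation=cv2.INTER_CUBIC))
E
python3 - <<'E'
from h import *
import pickle
ps={}
for n in("side","top"):
    p=shot(n);ps[n]=p;save(p,n+"0.png")
    for l in["blade","stand","collar","lever","lug","slide_box","beaker","cotton_jar","dropper","flask"]:
        r=masks_of(l,p)[:1]
        for q in r:
            W,u,v=world(p,q["region"]); 
            p[l]=q["region"]
            print(n,l,round(q["p"],2),np.round(q["xy"]),len(W),np.round(np.median(W,0),3) if len(W) else'',np.round(np.percentile(W,[2,98],axis=0),3).tolist() if len(W) else '')
pickle.dump(ps,open("ps0.pkl","wb"))
E
```

```text
pics
side blade 0.72 [314. 156.] 293 [ 0.483 -0.29   0.051] [[0.454, -0.363, 0.042], [0.519, -0.207, 0.058]]
side stand 0.71 [229. 255.] 5129 [0.608 0.198 0.035] [[0.521, 0.107, 0.009], [0.691, 0.247, 0.228]]
side collar 0.77 [240. 221.] 458 [0.576 0.194 0.205] [[0.547, 0.144, 0.179], [0.641, 0.235, 0.228]]
side lever 0.82 [238. 220.] 437 [0.578 0.195 0.205] [[0.548, 0.153, 0.18], [0.641, 0.234, 0.228]]
side lug 0.81 [242. 222.] 469 [0.577 0.194 0.205] [[0.547, 0.143, 0.178], [0.642, 0.235, 0.228]]
side slide_box 0.98 [322. 176.] 1077 [ 0.462 -0.229  0.038] [[0.401, -0.337, 0.001], [0.545, -0.174, 0.045]]
side beaker 0.79 [322. 217.] 892 [ 0.414 -0.005  0.057] [[0.382, -0.06, 0.005], [0.447, 0.013, 0.092]]
side cotton_jar 0.73 [294. 207.] 666 [ 0.498 -0.046  0.065] [[0.472, -0.085, 0.007], [0.528, -0.035, 0.094]]
side dropper 0.82 [274. 331.] 364 [0.458 0.371 0.05 ] [[0.444, 0.36, 0.003], [0.475, 0.379, 0.1]]
side flask 0.73 [245. 186.] 1431 [ 0.647 -0.087  0.083] [[0.606, -0.128, 0.007], [0.694, -0.058, 0.194]]
top blade 0.57 [365. 219.] 417 [ 0.488 -0.292  0.05 ] [[0.457, -0.359, 0
[... 232 characters left out ...]
ver 0.68 [219. 189.] 349 [0.58  0.192 0.205] [[0.55, 0.136, 0.018], [0.645, 0.244, 0.229]]
top lug 0.91 [222. 186.] 263 [0.579 0.189 0.207] [[0.552, 0.138, 0.188], [0.645, 0.232, 0.23]]
top slide_box 0.89 [354. 226.] 938 [ 0.465 -0.25   0.04 ] [[0.407, -0.335, 0.006], [0.543, -0.177, 0.046]]
top beaker 0.9 [287. 239.] 363 [ 0.423 -0.019  0.003] [[0.385, -0.051, -0.005], [0.452, 0.013, 0.093]]
top cotton_jar 0.73 [219. 186.] 427 [0.583 0.189 0.201] [[0.55, 0.13, 0.017], [0.647, 0.243, 0.229]]
top dropper 0.52 [179. 229.] 109 [0.459 0.359 0.055] [[0.446, 0.348, 0.011], [0.478, 0.376, 0.104]]
top flask 0.71 [311. 175.] 884 [ 0.642 -0.099  0.068] [[0.606, -0.154, -0.002], [0.715, -0.052, 0.196]]
```

```bash
python3 - <<'E'
from h import *
import pickle
ps=pickle.load(open("ps0.pkl","rb"))
a=ps["side"]["frame"][:,:,::-1];b=ps["top"]["frame"][:,:,::-1]
A=cv2.resize(a[90:390,150:400],None,fx=1.6*1.25,fy=2,interpolation=2)[:, :400] if 0 else cv2.resize(a[130:370,180:380],(400,480),interpolation=2)
B=cv2.resize(b[120:300,160:410],(400,288),interpolation=2)
B=np.vstack([B,np.zeros((192,400,3),np.uint8)])
cv2.imwrite("pics/c0.png",np.hstack([A,B]))
E
```

```text
(no output)
```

View pics/c0.png

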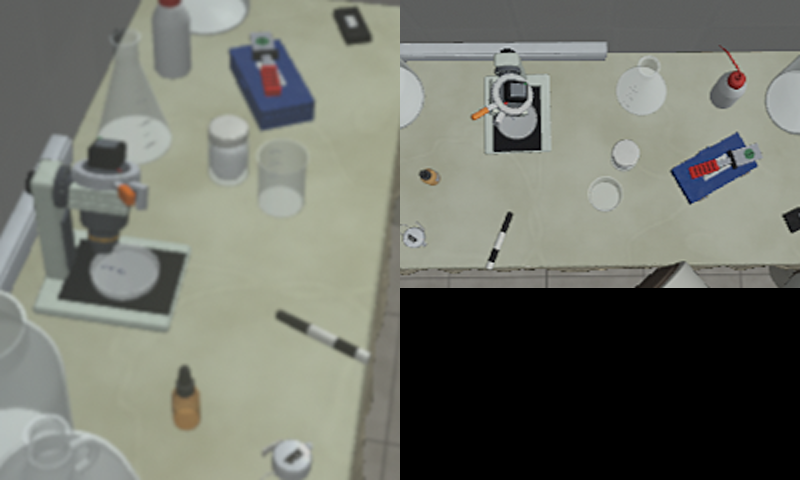

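View pics/side0.png

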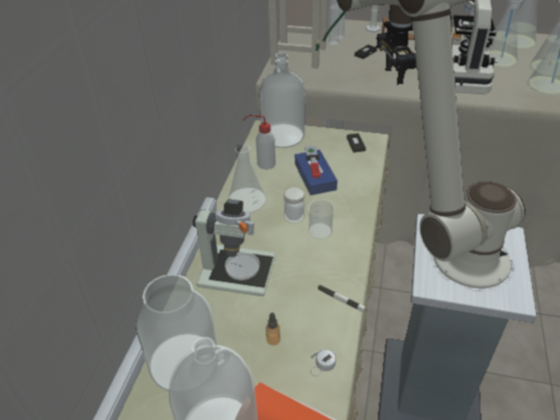

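The pictures show the stand at left in the side crop (lever orange at side px ~(243,227), pointing front-left). The blade lies on the blue box with its red handle at top px ~(350,225) and its green tip toward −y/+x. The jar and beaker stand between the box and the stand, and the flask is behind them.

```bash
python3 - <<'E'
from h import *
import pickle
ps=pickle.load(open("ps0.pkl","rb"))
for n in ps:
    p=ps[n]; hsv=cv2.cvtColor(p["frame"],cv2.COLOR_RGB2HSV).astype(int)
    m=(hsv[...,1]>120)&((hsv[...,0]<8)|(hsv[...,0]>172))&(hsv[...,2]>80)
    W,u,v=world(p,m); k=(W[:,2]>.045)&(W[:,2]<.07)&(W[:,1]<-.15)&(W[:,0]<.56);W=W[k]
    print(n,"red",len(W),W.mean(0).round(4), np.percentile(W,[3,97],axis=0).round(3).tolist(),np.linalg.svd(W[:,:2]-W[:,:2].mean(0))[2][0].round(3))
    m=(hsv[...,1]>150)&(hsv[...,0]>100)&(hsv[...,0]<130)
    W,u,v=world(p,m); k=(W[:,2]>.036)&(W[:,2]<.05)&(W[:,1]<-.1)&(W[:,0]<.6);W=W[k]
    print(n,"blue lid",len(W),cv2.minAreaRect(W[:,:2].astype(np.float32)*1000))
    m=(hsv[...,1]>150)&(hsv[...,0]>5)&(hsv[...,0]<18)&(hsv[...,2]>120)
    W,u,v=world(p,m); k=(W[:,2]>.15);W=W[k]
    print(n,"orange",len(W),W.mean(0).round(4), np.percentile(W,[3,97],axis=0).round(3).tolist())
    W,u,v=world(p); k=(W[:,2]>.012)&(W[:,2]<.022)&(abs(W[:,0]-.6)<.12)&(abs(W[:,1]-.18)<.12);
    print(n,"base",k.sum(),cv2.minAreaRect(W[k][:,:2].astype(np.float32)*1000))
s=sense();print(np.round(s["ee_rot"],3).tolist())
p=shot("wrist");print(np.round(p["T_tool_cam"],3).tolist(),p["fx"])
E
```

```text
side red 94 [ 0.4703 -0.231   0.0535] [[0.456, -0.261, 0.047], [0.485, -0.207, 0.058]] [-0.315  0.949]
side blue lid 0 ((0.0, 0.0), (0.0, 0.0), 0.0)
side orange 36 [0.5587 0.2274 0.2259] [[0.552, 0.215, 0.22], [0.569, 0.236, 0.231]]
side base 1621 ((605.083251953125, 175.60601806640625), (181.26321411132812, 152.54656982421875), 1.6106054782867432)
top red 121 [ 0.4708 -0.2356  0.0543] [[0.455, -0.264, 0.048], [0.485, -0.209, 0.059]] [-0.311  0.95 ]
top blue lid 498 ((475.6572265625, -261.5982666015625), (86.3392105102539, 170.8763885498047), 28.47313690185547)
top orange 35 [0.5613 0.2218 0.2245] [[0.551, 0.209, 0.217], [0.57, 0.234, 0.231]]
top base 878 ((607.5765380859375, 176.89892578125), (181.60409545898438, 148.70167541503906), 1.0136198997497559)
[[-0.899, -0.438, -0.0], [-0.438, 0.899, 0.0], [0.0, 0.0, -1.0]]
[[-0.001, -0.964, -0.264, 0.073], [1.0, -0.001, 0.001, 0.0], [-0.001, -0.264, 0.964, -0.144], [0.0, 0.0, 0.0, 1.0]] 353.29611449501397
```

Call:
{"api": "drive_tool", "payload": {
  "rows": [
    [20, 20, 30, 4, 0, 0, -0.045],
    [20, 20, 30, 4, 0, 0, -0.045],
    [20, 20, 30, 4, 0, 0, -0.045],
    [20, 20, 30, 4, 0, 0, -0.045],
    [20, 20, 30, 4, 0, 0, -0.045]
  ]
}}

```text
time_s: 1.57
tcp_pos: [0.3746, -0.4104, 0.2618]
ee_rot: [[-0.975, -0.224, 0.0], [-0.224, 0.975, -0.0], [-0.0, -0.0, -1.0]]
wrist_force: [0.9, -0.4, 1.1]
gripper_width: 0.708
gripper_force: 0.0
```

Call:
{"api": "drive_tool", "payload": {
  "rows": [
    [0, 20, 30, 4, 0, 0, -0.045],
    [0, 20, 30, 4, 0, 0, -0.045],
    [0, 20, 30, 4, 0, 0, -0.045],
    [0, 20, 30, 4, 0, 0, -0.045],
    [0, 10, 20, 4, 0, 0, -0.045]
  ]
}}

```text
time_s: 1.98
tcp_pos: [0.4657, -0.2693, 0.2819]
ee_rot: [[-1.0, -0.004, 0.001], [-0.004, 1.0, -0.0], [-0.001, -0.0, -1.0]]
wrist_force: [-0.0, -0.8, -0.2]
gripper_width: 0.326
gripper_force: 0.0
```

```bash
python3 - <<'E'
from h import *
import pickle
p=shot("wrist");s=p["s"];print(s["time_s"],np.round(s["tcp_pos"],4),np.round(s["ee_rot"],3).tolist(),np.round(s["joints"],1))
pickle.dump(p,open("w1.pkl","wb"));save(p,"w1.png")
hsv=cv2.cvtColor(p["frame"],cv2.COLOR_RGB2HSV).astype(int)
def rep(nm,m,lo,hi):
    W,u,v=world(p,m); k=(W[:,2]>lo)&(W[:,2]<hi)
    W=W[k]; print(nm,len(W), W.mean(0).round(4),cv2.minAreaRect(W[:,:2].astype(np.float32)*1000))
    return W
red=rep("red",(hsv[...,1]>120)&((hsv[...,0]<8)|(hsv[...,0]>172))&(hsv[...,2]>80),.045,.065)
gr=rep("green",(hsv[...,1]>80)&(hsv[...,0]>45)&(hsv[...,0]<85),.035,.065)
rep("bl",(hsv[...,1]>130)&(hsv[...,0]>100)&(hsv[...,0]<130),.036,.048)
print((gr.mean(0)-red.mean(0))[:2]/np.linalg.norm((gr.mean(0)-red.mean(0))[:2]))
for r in masks_of("blade",p)[:1]:
    print(r["p"]);rep("blade",r["region"],.036,.07)
E
```

```text
1.9833 [ 0.4657 -0.2693  0.2819] [[-1.0, -0.004, 0.001], [-0.004, 1.0, -0.0], [-0.001, -0.0, -1.0]] [-12.8  11.9  -8.   -0.  -70.  -77. ]
red 1208 [ 0.4721 -0.2374  0.0563] ((472.5163879394531, -237.7552490234375), (24.836475372314453, 61.48654556274414), 17.274961471557617)
green 224 [ 0.5057 -0.3389  0.0484] ((505.6824951171875, -339.28216552734375), (17.011014938354492, 20.52517318725586), 86.41900634765625)
bl 6356 [ 0.4667 -0.2543  0.0423] ((476.9625244140625, -263.7574768066406), (85.8055419921875, 165.66354370117188), 27.753141403198242)
[ 0.31380265 -0.94948823]
0.65
blade 4068 [ 0.4873 -0.2906  0.0521] ((486.2466735839844, -286.79608154296875), (42.31175994873047, 167.04971313476562), 20.450387954711914)
```

View pics/w1.png

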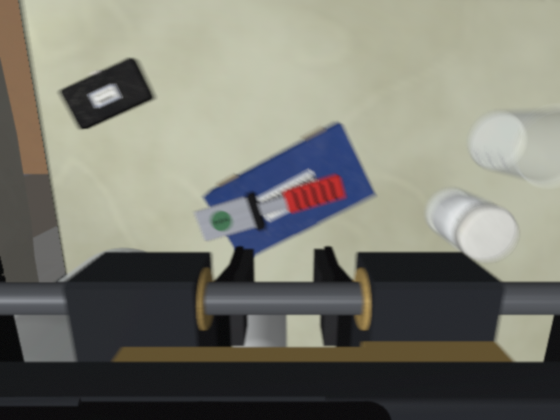

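The wrist view shows the red handle at px ~(315,193), the black shoulder at (257,212) and the green window at (221,220), with the blade askew to the box. The jar lid is at (487,232). Next I go to the stand, to look at the collar from above.

Call:
{"api": "drive_tool", "payload": {
  "rows": [
    [50, 9, 36, 4, 0, 0, 0.105],
    [50, 9, 36, 4, 0, 0, 0.105],
    [50, 9, 36, 4, 0, 0, 0.105],
    [50, 9, 36, 4, 0, 0, 0.105],
    [50, 9, 36, 4, 0, 0, 0.105]
  ]
}}

```text
time_s: 2.5
tcp_pos: [0.5088, -0.0908, 0.3019]
ee_rot: [[-0.861, -0.508, 0.0], [-0.508, 0.861, -0.0], [-0.0, -0.0, -1.0]]
wrist_force: [0.1, 0.4, -0.0]
gripper_width: 0.475
gripper_force: 0.0
```

Call:
{"api": "drive_tool", "payload": {
  "rows": [
    [50, 9, 36, 4, 0, 0, 0.105],
    [50, 9, 36, 4, 0, 0, 0.105],
    [50, 9, 36, 4, 0, 0, 0.105],
    [50, 9, 36, 4, 0, 0, 0.105],
    [50, 9, 36, 4, 0, 0, 0.105]
  ]
}}

```text
time_s: 2.92
tcp_pos: [0.5541, 0.0894, 0.3219]
ee_rot: [[-0.49, -0.872, 0.0], [-0.872, 0.49, -0.0], [0.0, -0.0, -1.0]]
wrist_force: [1.0, 0.1, -0.9]
gripper_width: 0.498
gripper_force: 0.0
```

Call:
{"api": "drive_tool", "payload": {
  "rows": [
    [50, 9, 36, 3, 0, 0, 0.105],
    [50, 9, 36, 3, 0, 0, 0.105],
    [50, 9, 36, 2, 0, 0, 0.105],
    [50, 9, 36, 0, 0, 0, 0.105],
    [50, 9, 36, 0, 0, 0, 0.105]
  ]
}}

```text
time_s: 3.33
tcp_pos: [0.5994, 0.2693, 0.3297]
ee_rot: [[0.013, -1.0, 0.0], [-1.0, -0.013, -0.0], [0.0, -0.0, -1.0]]
wrist_force: [1.1, -0.7, -0.4]
gripper_width: 0.5
gripper_force: 0.0
```

Call:
{"api": "drive_tool", "payload": {
  "rows": [
    [50, 0, 0, 0, 0, 0, 0],
    [50, 0, 0, 0, 0, 0, 0]
  ]
}}

```text
time_s: 3.5
tcp_pos: [0.5992, 0.2694, 0.3278]
ee_rot: [[0.009, -1.0, -0.002], [-1.0, -0.009, -0.002], [0.002, 0.002, -1.0]]
wrist_force: [-1.1, 0.0, -0.1]
gripper_width: 0.502
gripper_force: 0.0
```

```bash
python3 - <<'E'
from h import *
import pickle
p=shot("wrist");s=p["s"];print(s["time_s"],np.round(s["tcp_pos"],4),np.round(s["ee_rot"],3).tolist(),np.round(s["joints"],1))
pickle.dump(p,open("w2.pkl","wb"));save(p,"w2.png")
for z0 in np.arange(.16,.27,.01):
    W,u,v=world(p); k=(abs(W[:,2]-z0)<.005)&(abs(W[:,0]-.605)<.12)&(abs(W[:,1]-.18)<.12)
    if k.sum(): print(round(z0,2),k.sum(),W[k].mean(0).round(3),np.ptp(W[k],0).round(3))
E
```

```text
3.5 [0.5992 0.2694 0.3278] [[0.009, -1.0, -0.002], [-1.0, -0.009, -0.002], [0.002, 0.002, -1.0]] [ 38.3  23.1  14.2  -0.  -81.3 -37.7]
0.16 50 [0.628 0.201 0.158] [0.076 0.065 0.009]
0.17 92 [0.647 0.188 0.172] [0.126 0.063 0.01 ]
0.18 1042 [0.642 0.192 0.181] [0.158 0.083 0.01 ]
0.19 4703 [0.658 0.174 0.192] [0.158 0.078 0.01 ]
0.2 2991 [0.608 0.172 0.2  ] [0.142 0.061 0.01 ]
0.21 3552 [0.604 0.185 0.211] [0.095 0.057 0.01 ]
0.22 2276 [0.599 0.171 0.221] [0.077 0.109 0.01 ]
0.23 3660 [0.6   0.167 0.23 ] [0.078 0.102 0.01 ]
0.24 334 [0.607 0.163 0.236] [0.035 0.012 0.002]
```

View pics/w2.png

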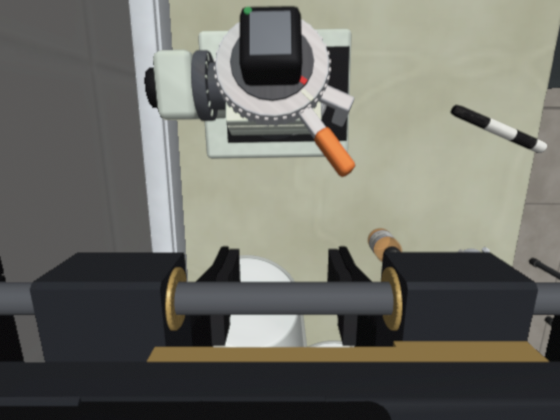

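The view shows the collar ring at px ~(273,65), radius ~55, with the camera block at (270,45). The orange lever is at (335,150) pointing front-left, the lug arm at (340,100) and the column at left. Next I fit the ring plane.

```bash
cat > fit.py <<'E'
from h import *
import pickle
from scipy.optimize import least_squares
p=pickle.load(open("w2.pkl","rb"))
W,u,v=world(p)
r=np.hypot(u-273,v-65); rgb=p["frame"][v,u].astype(int); sat=rgb.max(1)-rgb.min(1)
k=(r<62)&(W[:,2]>.17)&(rgb.min(1)>120)&(sat<40)
Q=W[k]; 
rng=np.random.default_rng(0);best=None
for _ in range(3000):
    a=Q[rng.choice(len(Q),3,False)];n=np.cross(a[1]-a[0],a[2]-a[0]);l=np.linalg.norm(n)
    if l<1e-6: continue
    n=n/l; n*=np.sign(n[2]); 
    if n[2]<.7: continue
    c=(abs((Q-a[0])@n)<.0015)
    if best is None or c.sum()>best.sum(): best=c
I=Q[best]; c0=I.mean(0); n=np.linalg.svd(I-c0,full_matrices=False)[2][2]; n*=np.sign(n[2])
print("inl",best.sum(),len(Q),"n",n.round(4),"lean",np.arcsin(-n[1]).round(4),"c",c0.round(4),"res",((I-c0)@n).std())
# all points on that plane -> outer circle
ex=np.array([1,0,0])-n*n[0];ex/=np.linalg.norm(ex);ey=np.cross(n,ex)
k2=(abs((W-c0)@n)<.002)&(np.hypot(*(W-c0)[:,:2].T)<.06)&(sat<40)
D=W[k2]-c0;x=D@ex;y=D@ey
b=np.arctan2(y,x);bn=np.floor((b+np.pi)/(2*np.pi)*36).astype(int)
E=[]
for i in range(36):
    m=bn==i
    if m.sum()>5: R=np.hypot(x[m],y[m]); j=np.argsort(R)[int(.97*len(R))-1]; E.append([x[m][j],y[m][j]])
E=np.array(E)
f=least_squares(lambda q:np.hypot(E[:,0]-q[0],E[:,1]-q[1])-q[2],[0,0,.043],loss="soft_l1",f_scale=.001)
print("circle",f.x.round(4),"rms",np.sqrt((f.fun**2).mean()))
C=c0+ex*f.x[0]+ey*f.x[1]
print("ring top centre",C.round(4))
ax=C-n*.009; print("tube_axis pt",ax.round(4))
# lever
hsv=cv2.cvtColor(p["frame"],cv2.COLOR_RGB2HSV).astype(int)[v,u]
m=(hsv[:,1]>150)&(hsv[:,0]>3)&(hsv[:,0]<20)&(hsv[:,2]>100)&(W[:,2]>.15)
L=W[m];d=(L-ax);print("lever n",len(L),L.mean(0).round(4),"h",np.percentile(d@n,[5,50,95]).round(4),"rad",np.percentile(np.hypot(d@ex,d@ey),[3,50,97]).round(4),"ang",np.degrees(np.arctan2((d@ey),(d@ex)).mean()).round(1))
# dark camera top plane height
m=(rgb.max(1)<110)&(np.hypot(*(W-C)[:,:2].T)<.06)&(W[:,2]>.2)
h=(W[m]-ax)@n; print("cam h pct",np.percentile(h,[50,80,90,97]).round(4))
t=m.copy();t[m]=h>.036;T=W[t]
print("cam top centre in slot frame",((T-ax)@ex).mean().round(4),((T-ax)@ey).mean().round(4),cv2.minAreaRect(np.c_[(T-ax)@ex,(T-ax)@ey].astype(np.float32)*1000))
E
python3 fit.py
```

```text
inl 3369 4741 n [ 0.0111 -0.4191  0.9079] lean 0.4324 c [0.607  0.1704 0.205 ] res 0.000615894686616322
circle [ 0.0006 -0.0108  0.04  ] rms 0.00034285099289655275
ring top centre [0.6076 0.1606 0.2005]
tube_axis pt [0.6075 0.1644 0.1923]
lever n 824 [0.5637 0.2199 0.227 ] h [0.0051 0.0081 0.0094] rad [0.0624 0.0783 0.0942] ang 124.0
cam h pct [0.0297 0.0389 0.0396 0.0402]
cam top centre in slot frame -0.0006 0.0046 ((0.07464790344238281, 0.2072467803955078), (39.33251953125, 43.4072265625), 0.9461209774017334)
```

```bash
python3 - <<'E'
from h import *
import pickle
p=pickle.load(open("w2.pkl","rb"));W,u,v=world(p)
for c0 in range(0,200,20):
    k=(u>=c0)&(u<c0+20)&(v<230)
    print(c0,k.sum(),W[k].mean(0).round(3),W[k].min(0).round(3),W[k].max(0).round(3))
q=pickle.load(open("ps0.pkl","rb"))["top"];W,u,v=world(q)
k=(W[:,2]>.15)&(W[:,0]>.6)&(abs(W[:,1]-.2)<.15);print(k.sum(),np.percentile(W[k],[0,50,100],axis=0).round(3))
E
```

```text
0 4584 [0.759 0.198 0.257] [0.758 0.131 0.232] [0.761 0.265 0.281]
20 4579 [0.759 0.198 0.24 ] [0.758 0.125 0.211] [0.761 0.27  0.268]
40 4586 [0.759 0.198 0.22 ] [0.758 0.119 0.188] [0.761 0.276 0.249]
60 4586 [0.759 0.198 0.196] [0.758 0.111 0.161] [0.761 0.284 0.23 ]
80 4581 [0.759 0.197 0.168] [0.758 0.102 0.127] [0.761 0.294 0.206]
100 4589 [0.759 0.197 0.133] [0.758 0.09  0.085] [0.76  0.305 0.175]
120 4589 [0.758 0.198 0.09 ] [0.746 0.083 0.061] [0.76  0.321 0.139]
140 4580 [0.74  0.201 0.085] [0.689 0.082 0.059] [0.76  0.331 0.195]
160 4583 [0.717 0.202 0.091] [ 0.675  0.066 -0.001] [0.746 0.336 0.196]
180 4575 [0.704 0.204 0.06 ] [ 0.66   0.065 -0.001] [0.735 0.351 0.199]
19169 [[0.6   0.05  0.15 ]
 [0.759 0.198 0.633]
 [0.762 0.35  0.819]]
```

Call:
{"api": "drive_tool", "payload": {
  "rows": [
    [50, -10, 0, 0, 0.108, 0, 0],
    [50, -10, 0, 0, 0.108, 0, 0],
    [50, -10, 0, 0, 0.108, 0, 0],
    [50, -5, 0, 0, 0.108, 0, 0],
    [50, 0, 0, 0, 0, 0, 0]
  ]
}}

```text
time_s: 3.97
tcp_pos: [0.5632, 0.2642, 0.3312]
ee_rot: [[0.003, -1.0, 0.003], [-0.906, -0.001, 0.423], [-0.423, -0.004, -0.906]]
wrist_force: [-0.3, -1.2, 1.0]
gripper_width: 0.499
gripper_force: 0.0
```

Call:
{"api": "drive_tool", "payload": {
  "rows": [
    [50, 0, -24, -11, 0, 0, 0],
    [50, 0, -24, -11, 0, 0, 0],
    [50, 0, -24, -11, 0, 0, 0],
    [50, 0, 8, -17, 0, 0, 0],
    [50, 0, 8, -17, 0, 0, 0]
  ]
}}

```text
time_s: 4.38
tcp_pos: [0.5647, 0.2095, 0.2631]
ee_rot: [[0.005, -1.0, 0.004], [-0.909, -0.003, 0.417], [-0.417, -0.005, -0.909]]
wrist_force: [0.0, 0.3, -0.2]
gripper_width: 0.498
gripper_force: 0.0
```

Call:
{"api": "drive_tool", "payload": {
  "rows": [
    [50, 0, 8, -17, 0, 0, 0],
    [50, 0, 8, -17, 0, 0, 0],
    [50, 0, 0, 0, 0, 0, 0],
    [50, 0, 0, 0, 0, 0, 0]
  ]
}}

```text
time_s: 4.72
tcp_pos: [0.5638, 0.2274, 0.2281]
ee_rot: [[0.007, -1.0, -0.001], [-0.909, -0.007, 0.417], [-0.417, -0.002, -0.909]]
wrist_force: [0.2, 0.1, 0.5]
gripper_width: 0.499
gripper_force: 0.0
```

Call:
{"api": "drive_tool", "payload": {
  "rows": [
    [50, 7, 1, 0, 0, 0, 0],
    [50, 7, 1, 0, 0, 0, 0],
    [50, 7, 1, 0, 0, 0, 0],
    [50, 7, 1, 1, 0, 0, 0],
    [50, 7, 1, 1, 0, 0, 0]
  ]
}}

```text
time_s: 5.13
tcp_pos: [0.6, 0.2331, 0.231]
ee_rot: [[0.008, -1.0, 0.001], [-0.908, -0.007, 0.418], [-0.418, -0.004, -0.908]]
wrist_force: [-1.6, 0.8, 0.2]
gripper_width: 0.503
gripper_force: 0.9
```

Call:
{"api": "drive_tool", "payload": {
  "rows": [
    [50, 7, 0, 0, 0, 0, 0],
    [50, 7, 0, 0, 0, 0, 0],
    [50, 7, 0, 0, 0, 0, 0],
    [50, 6, 0, 0, 0, 0, 0],
    [50, 0, 0, 0, 0, 0, 0]
  ]
}}

```text
time_s: 5.55
tcp_pos: [0.6276, 0.233, 0.2302]
ee_rot: [[0.008, -1.0, 0.001], [-0.908, -0.006, 0.418], [-0.418, -0.004, -0.908]]
wrist_force: [0.4, -0.0, -0.0]
gripper_width: 0.499
gripper_force: 0.0
```

```bash
cat > lev.py <<'E'
from h import *
import sys
ax=np.array([.6075,.1644,.1923]);n=np.array([.008,-.4187,.908]);ex=np.array([.9998,.0192,0]);ex-=n*(ex@n);ex/=np.linalg.norm(ex);ey=np.cross(n,ex)
def lever(p):
    W,u,v=world(p);hsv=cv2.cvtColor(p["frame"],cv2.COLOR_RGB2HSV).astype(int)[v,u]
    d=W-ax;h=d@n;r=np.hypot(d@ex,d@ey)
    m=(hsv[:,1]>150)&(hsv[:,0]>3)&(hsv[:,0]<20)&(hsv[:,2]>100)&(abs(h)<.02)&(r>.055)&(r<.11)
    if m.sum()<8: return m.sum(),None
    a=np.degrees(np.arctan2(np.median(d[m]@ey),np.median(d[m]@ex)))
    return m.sum(),a.round(1),((a-76)/57.3).round(3)
if __name__=="__main__":
    for nme in sys.argv[1:]: p=shot(nme);print(nme,lever(p))
E
python3 lev.py wrist top side
```

```text
wrist (np.int64(1036), np.float64(85.3), np.float64(0.161))
top (np.int64(0), None)
side (np.int64(37), np.float64(88.6), np.float64(0.22))
```

Call:
{"api": "drive_tool", "payload": {
  "rows": [
    [60, 0, -11.5, 25, 0, 0, 0],
    [60, 0, -11.5, 25, 0, 0, 0],
    [60, 0, -11.5, 25, 0, 0, 0],
    [60, 0, -11.5, 25, 0, 0, 0],
    [60, -12, -33, 0, 0, 0, 0]
  ]
}}

```text
time_s: 6.12
tcp_pos: [0.6169, 0.1557, 0.3364]
ee_rot: [[0.015, -1.0, 0.01], [-0.907, -0.01, 0.42], [-0.42, -0.016, -0.907]]
wrist_force: [0.8, -1.3, 1.2]
gripper_width: 0.599
gripper_force: 0.0
```

Call:
{"api": "drive_tool", "payload": {
  "rows": [
    [60, -12, -33, 0, -0.0865, 0, 0],
    [60, -12, -33, 0, -0.0865, 0, 0],
    [60, -12, -33, 0, -0.0865, 0, 0],
    [60, -12, -33, 0, -0.0865, 0, 0],
    [60, -12, -33, 0, -0.0865, 0, 0]
  ]
}}

```text
time_s: 6.53
tcp_pos: [0.5537, -0.0125, 0.3316]
ee_rot: [[0.008, -1.0, 0.003], [-1.0, -0.008, -0.005], [0.005, -0.003, -1.0]]
wrist_force: [0.7, -0.1, -0.5]
gripper_width: 0.596
gripper_force: 0.0
```

Call:
{"api": "drive_tool", "payload": {
  "rows": [
    [60, -12, -33, 0, 0, 0, 0.105],
    [60, -12, -33, 0, 0, 0, 0.105],
    [60, -12, -33, 0, 0, 0, 0.105],
    [60, -12, -33, -20, 0, 0, 0],
    [60, -12, -33, -20, 0, 0, 0]
  ]
}}

```text
time_s: 6.95
tcp_pos: [0.4939, -0.1773, 0.2919]
ee_rot: [[0.318, -0.948, 0.006], [-0.948, -0.318, -0.001], [0.003, -0.005, -1.0]]
wrist_force: [1.5, -0.1, -0.4]
gripper_width: 0.599
gripper_force: 0.0
```

Call:
{"api": "drive_tool", "payload": {
  "rows": [
    [60, -12, -33, -20, 0, 0, 0],
    [60, -12, -30, -20, 0, 0, 0],
    [60, 0, 0, -20, 0, 0, 0],
    [60, 0, 0, -10, 0, 0, 0],
    [60, 0, 0, 0, 0, 0, 0]
  ]
}}

```text
time_s: 7.37
tcp_pos: [0.4685, -0.2387, 0.2185]
ee_rot: [[0.316, -0.949, -0.004], [-0.949, -0.316, 0.001], [-0.002, 0.004, -1.0]]
wrist_force: [-0.0, 0.3, -0.5]
gripper_width: 0.604
gripper_force: 0.0
```

```bash
cat > blade.py <<'E'
from h import *
p=shot("wrist");s=p["s"];print(s["time_s"],np.round(s["tcp_pos"],4),np.round(s["ee_rot"],3).tolist(),np.round(s["joints"],1))
hsv=cv2.cvtColor(p["frame"],cv2.COLOR_RGB2HSV).astype(int)
def rep(nm,m,lo,hi):
    W,u,v=world(p,m); k=(W[:,2]>lo)&(W[:,2]<hi);W=W[k]
    if len(W): print(nm,len(W), u[k].min(),u[k].max(),v[k].min(),v[k].max(),W.mean(0).round(4),cv2.minAreaRect(W[:,:2].astype(np.float32)*1000))
    return W
red=rep("red",(hsv[...,1]>120)&((hsv[...,0]<8)|(hsv[...,0]>172))&(hsv[...,2]>80),.05,.065)
gr=rep("green",(hsv[...,1]>80)&(hsv[...,0]>45)&(hsv[...,0]<85),.035,.065)
W=rep("steel",(hsv[...,1]<60)&(hsv[...,2]>60),.0455,.0515)
k=np.linalg.norm(W[:,:2]-[.506,-.339],axis=1)<.06;rep2=cv2.minAreaRect(W[k][:,:2].astype(np.float32)*1000);print("tongue",rep2)
save(p,"w3.png")
E
python3 blade.py; python3 lev.py top side
```

```text
7.3667 [ 0.4685 -0.2387  0.2185] [[0.316, -0.949, -0.004], [-0.949, -0.316, 0.001], [-0.002, 0.004, -1.0]] [ -9.3  13.6 -15.3   0.  -61.3  27.8]
red 1726 264 292 161 230 [ 0.4733 -0.2407  0.0563] ((472.7677917480469, -239.7464141845703), (25.11290740966797, 63.40746307373047), 17.571672439575195)
green 567 266 292 55 83 [ 0.5054 -0.3413  0.0485] ((505.2522277832031, -341.1886291503906), (21.56848907470703, 21.128311157226562), 83.31189727783203)
steel 3448 9 302 28 345 [ 0.529  -0.3068  0.0484] ((548.1290893554688, -239.71595764160156), (280.7589111328125, 237.6084442138672), 73.79844665527344)
tongue ((503.49249267578125, -336.68243408203125), (35.8277473449707, 62.067901611328125), 17.343399047851562)
top (np.int64(43), np.float64(87.8), np.float64(0.206))
side (np.int64(38), np.float64(88.8), np.float64(0.223))
```

View pics/w3.png

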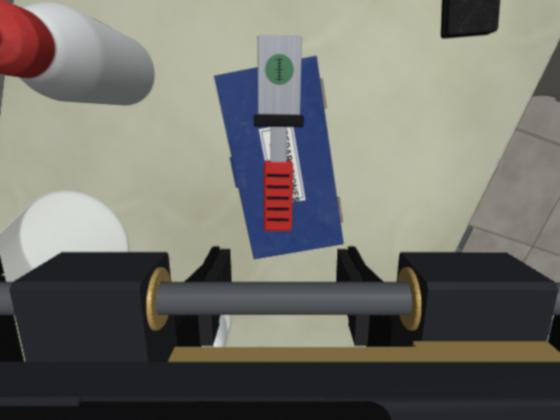

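The blade is seen squarely in this view: handle px (278,195), shoulder (279,120), tongue and window (280,70). It sits in line with the jaws. Descending.

Call:
{"api": "drive_tool", "payload": {
  "rows": [
    [60, 4, -1, -35, 0, 0, -0.015],
    [60, 0, 0, -35, 0, 0, 0],
    [60, 0, 0, -35, 0, 0, 0],
    [60, 0, 0, -25, 0, 0, 0],
    [60, 0, 0, -12, 0, 0, 0]
  ]
}}

```text
time_s: 7.93
tcp_pos: [0.4737, -0.2385, 0.0765]
ee_rot: [[0.305, -0.952, -0.003], [-0.952, -0.305, 0.0], [-0.001, 0.002, -1.0]]
wrist_force: [-0.0, -0.8, -0.2]
gripper_width: 0.6
gripper_force: 0.0
```

Call:
{"api": "drive_tool", "payload": {
  "rows": [
    [60, 0, 0, -7, 0, 0, 0],
    [60, 0, 0, -4, 0, 0, 0],
    [60, 0, 0, 0, 0, 0, 0],
    [60, 0, 0, 0, 0, 0, 0]
  ]
}}

```text
time_s: 8.27
tcp_pos: [0.4753, -0.2397, 0.0689]
ee_rot: [[0.304, -0.953, 0.003], [-0.953, -0.304, -0.001], [0.002, -0.002, -1.0]]
wrist_force: [-0.1, -0.7, -0.7]
gripper_width: 0.599
gripper_force: 0.0
```

Call:
{"api": "drive_tool", "payload": {
  "rows": [
    [60, -1.5, 0, -3, 0, 0, 0],
    [60, 0, 0, -1.5, 0, 0, 0],
    [60, 0, 0, 0, 0, 0, 0],
    [60, 0, 0, 0, 0, 0, 0]
  ]
}}

```text
time_s: 8.6
tcp_pos: [0.4726, -0.2398, 0.0634]
ee_rot: [[0.303, -0.953, 0.001], [-0.953, -0.303, -0.001], [0.001, -0.001, -1.0]]
wrist_force: [0.8, -0.3, 0.6]
gripper_width: 0.601
gripper_force: 0.0
```

Call:
{"api": "drive_tool", "payload": {
  "rows": [
    [15, 0, 0, 0, 0, 0, 0],
    [15, 0, 0, 0, 0, 0, 0],
    [15, 0, 0, 0, 0, 0, 0],
    [15, 0, 0, 0, 0, 0, 0],
    [15, 0, 0, 0, 0, 0, 0]
  ]
}}

```text
time_s: 9.02
tcp_pos: [0.4726, -0.2397, 0.0631]
ee_rot: [[0.303, -0.953, 0.0], [-0.953, -0.303, -0.001], [0.001, -0.0, -1.0]]
wrist_force: [-0.1, 0.8, 0.4]
gripper_width: 0.303
gripper_force: 0.2
```

```bash
python3 blade.py
```

```text
9.0167 [ 0.4726 -0.2397  0.0631] [[0.303, -0.953, 0.0], [-0.953, -0.303, -0.001], [0.001, -0.0, -1.0]] [ -9.3  24.6 -25.6   0.  -39.8  26.9]
red 4180 254 310 207 334 [ 0.4751 -0.247   0.0563] ((473.08563232421875, -239.87852478027344), (25.996118545532227, 64.21690368652344), 17.149127960205078)
green 2452 254 309 0 58 [ 0.5051 -0.3412  0.0485] ((504.9286804199219, -340.8506774902344), (22.580928802490234, 21.964025497436523), 17.088150024414062)
steel 7548 0 327 0 277 [ 0.5    -0.3253  0.0484] ((535.8432006835938, -277.6275634765625), (137.69827270507812, 121.51258850097656), 19.773338317871094)
tongue ((501.2354431152344, -329.2897033691406), (36.136043548583984, 46.45856475830078), 17.702470779418945)
```

Call:
{"api": "drive_tool", "payload": {
  "rows": [
    [0, 0, 0, 0, 0, 0, 0],
    [0, 0, 0, 0, 0, 0, 0],
    [0, 0, 0, 0, 0, 0, 0],
    [0, 0, 0, 4, 0, 0, 0],
    [0, 0, 0, 10, 0, 0, 0]
  ]
}}

```text
time_s: 9.48
tcp_pos: [0.4712, -0.2394, 0.0761]
ee_rot: [[0.303, -0.953, -0.004], [-0.953, -0.303, 0.001], [-0.002, 0.003, -1.0]]
wrist_force: [-0.1, -0.1, -0.0]
gripper_width: 0.295
gripper_force: 30.0
```

Call:
{"api": "drive_tool", "payload": {
  "rows": [
    [0, 0, 0, 20, 0, 0, 0],
    [0, 0, 0, 35, 0, 0, 0],
    [0, 0, 0, 40, 0, 0, 0],
    [0, 0, 0, 40, 0, 0, 0],
    [0, 0, 0, 40, 0, 0, 0]
  ]
}}

```text
time_s: 9.9
tcp_pos: [0.4718, -0.2395, 0.2549]
ee_rot: [[0.303, -0.953, 0.001], [-0.953, -0.303, -0.0], [0.001, -0.0, -1.0]]
wrist_force: [1.3, -0.4, -0.9]
gripper_width: 0.293
gripper_force: 30.0
```

Call:
{"api": "drive_tool", "payload": {
  "rows": [
    [0, -3, 15, 25, 0, 0, 0.11],
    [0, -5, 28, 15, 0, 0, 0.11],
    [0, -5, 28, 5, 0, 0, 0.11],
    [0, -6, 28, 0, 0, 0, 0.11],
    [0, -6, 28, 0, 0, 0, 0.11]
  ]
}}

```text
time_s: 10.32
tcp_pos: [0.4468, -0.1117, 0.2984]
ee_rot: [[0.76, -0.65, 0.002], [-0.65, -0.76, 0.0], [0.002, -0.002, -1.0]]
wrist_force: [0.3, 0.6, -0.5]
gripper_width: 0.295
gripper_force: 30.0
```

Call:
{"api": "drive_tool", "payload": {
  "rows": [
    [0, -6, 28, 0, 0, 0, 0.11],
    [0, -6, 28, 0, 0, 0, 0.11],
    [0, -6, 28, 0, 0, 0, 0.11],
    [0, -6, 28, 0, 0, 0, 0.11],
    [0, -6, 28, 0, 0, 0, 0.11]
  ]
}}

```text
time_s: 10.73
tcp_pos: [0.4164, 0.0283, 0.2979]
ee_rot: [[0.988, -0.157, 0.001], [-0.157, -0.988, 0.0], [0.001, -0.001, -1.0]]
wrist_force: [0.1, -1.7, -0.7]
gripper_width: 0.296
gripper_force: 30.0
```

Call:
{"api": "drive_tool", "payload": {
  "rows": [
    [0, -6, 28, 0, 0, 0, 0.11],
    [0, -6, 28, 0, 0, 0, 0.073],
    [0, -6, 28, 0, 0.086, 0, 0],
    [0, -3, 28, 0, 0.086, 0, 0],
    [0, 0, 20, 0, 0.086, 0, 0]
  ]
}}

```text
time_s: 11.15
tcp_pos: [0.3954, 0.1615, 0.2982]
ee_rot: [[1.0, 0.024, 0.001], [0.023, -0.965, 0.26], [0.007, -0.26, -0.966]]
wrist_force: [-0.7, -0.6, -1.6]
gripper_width: 0.296
gripper_force: 30.0
```

Call:
{"api": "drive_tool", "payload": {
  "rows": [
    [0, 0, 0, -5, 0.086, 0, 0],
    [0, 0, 0, -10, 0.088, 0, 0],
    [0, 0, 0, -20, 0, 0, 0],
    [0, 0, 0, 0, 0, 0, 0],
    [0, 0, 0, 0, 0, 0, 0]
  ]
}}

```text
time_s: 11.57
tcp_pos: [0.396, 0.1586, 0.262]
ee_rot: [[1.0, 0.019, -0.001], [0.018, -0.909, 0.417], [0.007, -0.417, -0.909]]
wrist_force: [0.1, 0.4, -1.1]
gripper_width: 0.294
gripper_force: 30.0
```

```bash
cat > ins.py <<'E'
from h import *
from lev import ax,n,ex,ey,lever
slot=ax-.036*ex-.024*n
S=np.c_[ex,ey,n]
def run(fn=None):
    p=shot("wrist");s=p["s"];R=np.array(s["ee_rot"]);t=np.array(s["tcp_pos"])
    print(s["time_s"],"tcp in slot",((t-slot)@S*1000).round(1),"Rslot",(S.T@R).round(3).tolist(),"j",np.round(s["joints"],0))
    W,u,v=world(p);T=(W-t)@R*1000
    k=(T[:,0]>73)&(T[:,0]<140)&(abs(T[:,1])<24)&(T[:,2]>8)&(T[:,2]<24)
    Q=T[k]; print("n",k.sum())
    if k.sum()>200:
        h=np.median(Q[:,2]); A=np.c_[Q[:,:2],np.ones(len(Q))]
        g=abs(Q[:,2]-h)<3; c=np.linalg.lstsq(A[g],Q[g,2],rcond=None)[0]; g=abs(A@c-Q[:,2])<1; c=np.linalg.lstsq(A[g],Q[g,2],rcond=None)[0]
        r=cv2.minAreaRect(Q[g][:,:2].astype(np.float32));print("tongue top plane z=ax+by+c",c.round(4),"rect",r)
        ys=[np.percentile(Q[g][:,1][abs(Q[g][:,0]-x)<2.5],[1,99]).mean().round(2) for x in range(78,130,8) if (abs(Q[g][:,0]-x)<2.5).sum()>20]
        print("mid y vs x",ys,"xmax",np.percentile(Q[g][:,0],99.5).round(1))
    D=(W-slot)@S*1000
    # recheck ring/camera-top in this picture
    m=(abs(D[:,0]-36)<21)&(abs(D[:,1])<26)&(abs(D[:,2]-64)<4); print("camtop",m.sum(), (D[m].mean(0).round(1),cv2.minAreaRect(D[m][:,:2].astype(np.float32))) if m.any() else '')
    m=(abs(np.hypot(D[:,0]-36,D[:,1])-32)<7)&(abs(D[:,2]-33)<4)
    if m.any(): print("ring",m.sum(),D[m].mean(0).round(2),np.linalg.lstsq(np.c_[D[m][:,:2],np.ones(m.sum())],D[m][:,2],rcond=None)[0].round(4))
    m=(D[:,0]>-6)&(D[:,0]<4)&(abs(D[:,1])<40)&(abs(D[:,2])<18);
    if m.any(): print("front",m.sum(),np.percentile(D[m],[2,50,98],axis=0).round(1).tolist())
    print("lever",lever(p))
    if fn: save(p,fn)
if __name__=="__main__":
    import sys; run(sys.argv[1] if len(sys.argv)>1 else None)
E
python3 ins.py w4.png
```

```text
11.5667 tcp in slot [-175.6   27.6   88. ] Rslot [[1.0, 0.002, 0.007], [0.002, -1.0, -0.002], [0.007, 0.002, -1.0]] j [ 27.  -1. -20. -25. -62.  75.]
n 9675
tongue top plane z=ax+by+c [2.00000e-03 7.00000e-04 1.46361e+01] rect ((95.0535888671875, -0.567291259765625), (35.88716125488281, 43.46723556518555), 89.85284423828125)
mid y vs x [np.float64(-0.33), np.float64(-0.46), np.float64(-0.58), np.float64(-0.45), np.float64(-0.72), np.float64(-0.64)] xmax 116.4
camtop 0 
lever (np.int64(0), None)
```

View pics/w4.png

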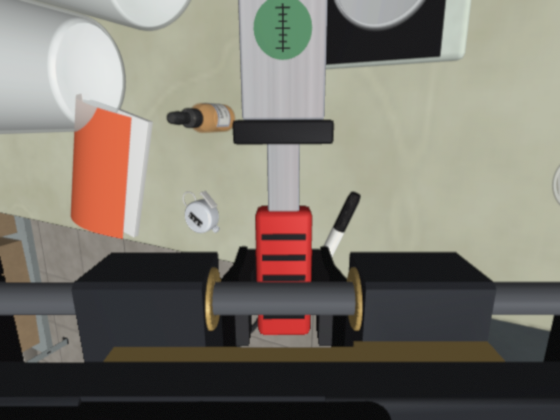

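Blade is firmly held and square: shoulder px (283,131), handle (284,268), tongue centred at column 283. The tube is out of view here, so I take one look at the collar from this tool orientation, offset sideways, to refine the slot.

Call:
{"api": "drive_tool", "payload": {
  "rows": [
    [0, 10, -23, 5, 0, 0, 0],
    [0, 20, -23, 0, 0, 0, 0],
    [0, 31, -23, -5, 0, 0, 0],
    [0, 34, -23, -7, 0, 0, 0],
    [0, 33, -23, -7, 0, 0, 0]
  ]
}}

```text
time_s: 12.03
tcp_pos: [0.5266, 0.0436, 0.25]
ee_rot: [[1.0, 0.024, 0.003], [0.02, -0.908, 0.418], [0.013, -0.418, -0.908]]
wrist_force: [0.4, 0.5, -0.6]
gripper_width: 0.297
gripper_force: 30.0
```

Call:
{"api": "drive_tool", "payload": {
  "rows": [
    [0, 0, 0, 0, 0, 0, 0],
    [0, 0, 0, 0, 0, 0, 0],
    [0, 0, 0, 0, 0, 0, 0]
  ]
}}

```text
time_s: 12.28
tcp_pos: [0.5245, 0.0447, 0.2486]
ee_rot: [[1.0, 0.021, 0.0], [0.019, -0.908, 0.418], [0.009, -0.418, -0.908]]
wrist_force: [-0.8, 0.3, -1.1]
gripper_width: 0.296
gripper_force: 30.0
```

```bash
python3 ins.py w5.png
```

```text
12.2833 tcp in slot [-49.2 -83.6 124.6] Rslot [[1.0, 0.004, 0.008], [0.004, -1.0, -0.0], [0.008, 0.0, -1.0]] j [  8.  14.  -5. -26. -70.  92.]
n 9664
tongue top plane z=ax+by+c [1.30000e-03 8.00000e-04 1.47285e+01] rect ((95.06620788574219, -0.5852222442626953), (43.37779235839844, 35.8997688293457), 0.04740748554468155)
mid y vs x [np.float64(-0.62), np.float64(-0.55), np.float64(-0.75), np.float64(-0.57), np.float64(-0.68), np.float64(-0.56)] xmax 116.5
camtop 5491 (array([36.7, -2. , 63.7]), ((36.30507278442383, -1.3854541778564453), (39.322998046875, 43.34555435180664), 0.21950137615203857))
ring 5660 [36.85 -7.51 33.67] [-2.10000e-03 -5.10000e-03  3.37063e+01]
front 136 [[-0.0, -36.9, -10.7], [2.0, -29.5, 14.2], [4.0, 34.1, 15.8]]
lever (np.int64(944), np.float64(85.7), np.float64(0.17))
```

View pics/w5.png

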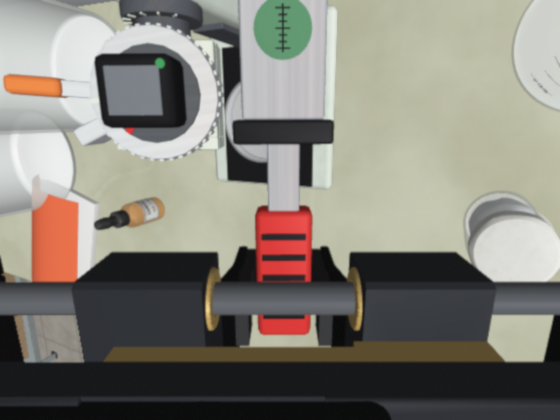

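The view shows the collar ring at px (155,92), the camera block at (140,90) and the lever open at left (35,85). The blade is at column 283. Now to the pre-insert pose.

Call:
{"api": "drive_tool", "payload": {
  "rows": [
    [0, -25, 10, 7, 0, 0.006, 0.003],
    [0, -26, 13, 7, 0, 0, 0],
    [0, -26, 16, 7, 0, 0, 0],
    [0, -26, 16, 7, 0, 0, 0],
    [0, -25, 17, 6, 0, 0, 0]
  ]
}}

```text
time_s: 12.75
tcp_pos: [0.3942, 0.1172, 0.2838]
ee_rot: [[1.0, 0.023, -0.004], [0.023, -0.907, 0.42], [0.006, -0.42, -0.908]]
wrist_force: [0.3, 0.9, -1.0]
gripper_width: 0.29
gripper_force: 30.0
```

Call:
{"api": "drive_tool", "payload": {
  "rows": [
    [0, 0, 11, -24, 0, 0, 0],
    [0, 0, 11, -24, 0, 0, 0],
    [0, 0, 11, -24, 0, 0, 0],
    [0, 0, 11, -24, 0, 0, 0],
    [0, 0, 0, 0, 0, 0, 0]
  ]
}}

```text
time_s: 13.17
tcp_pos: [0.3926, 0.1614, 0.1834]
ee_rot: [[1.0, 0.021, -0.013], [0.024, -0.908, 0.418], [-0.004, -0.418, -0.908]]
wrist_force: [-0.8, -0.1, -1.1]
gripper_width: 0.3
gripper_force: 30.0
```

Call:
{"api": "drive_tool", "payload": {
  "rows": [
    [0, 0, 0, 0, 0, 0, 0],
    [0, 0, 0, 0, 0, 0, 0],
    [0, 0, 0, 0, 0, 0, 0]
  ]
}}

```text
time_s: 13.42
tcp_pos: [0.3972, 0.1605, 0.1881]
ee_rot: [[1.0, 0.023, -0.003], [0.022, -0.907, 0.42], [0.007, -0.42, -0.908]]
wrist_force: [-0.1, -0.1, -1.7]
gripper_width: 0.293
gripper_force: 30.0
```

```bash
cat > pos.py <<'E'
from ins import *
s=sense();R=np.array(s["ee_rot"]);t=np.array(s["tcp_pos"])
D=(t-slot)@S*1000;print(s["time_s"],"tcp in slot",D.round(2),"tool x in slot",(S.T@R[:,0]).round(4),"z",(S.T@R[:,2]).round(4),"F slot",(np.array(s["wrist_force"])@S).round(1),"M",np.round(s["moment"],2),"g",s["gripper_width"])
import sys
if len(sys.argv)>3:
    g=np.array([float(a) for a in sys.argv[1:4]]); print("world move",(S@(g-D)).round(1))
E
python3 pos.py -150 -1.6 18
```

```text
13.4167 tcp in slot [-174.31   -1.62   20.13] tool x in slot [1.     0.0053 0.0052] z [ 0.0052  0.0012 -0.9999] F slot [-0.1 -0.8 -1.5] M [-1.13  0.18 -0.04] g 0.2925108985389559
world move [24.3  1.4 -1.9]
```

Call:
{"api": "drive_tool", "payload": {
  "rows": [
    [0, 8, 0.3, -0.7, 0, 0.005, -0.002],
    [0, 8, 0.3, -0.7, 0, 0, 0],
    [0, 8, 0.3, -0.7, 0, 0, 0],
    [0, 0, 0, 0, 0, 0, 0],
    [0, 0, 0, 0, 0, 0, 0]
  ]
}}

```text
time_s: 13.83
tcp_pos: [0.4212, 0.161, 0.1836]
ee_rot: [[1.0, 0.015, -0.01], [0.018, -0.908, 0.419], [-0.003, -0.419, -0.908]]
wrist_force: [-0.2, -1.2, -1.7]
gripper_width: 0.292
gripper_force: 30.0
```

Call:
{"api": "drive_tool", "payload": {
  "rows": [
    [0, 0, 0, 0, 0, 0, 0],
    [0, 0, 0, 0, 0, 0, 0],
    [0, 0, 0, 0, 0, 0, 0]
  ]
}}

```text
time_s: 14.08
tcp_pos: [0.4202, 0.1611, 0.1839]
ee_rot: [[1.0, 0.016, -0.01], [0.019, -0.908, 0.419], [-0.002, -0.419, -0.908]]
wrist_force: [-0.0, -0.1, -0.9]
gripper_width: 0.299
gripper_force: 30.0
```

```bash
python3 pos.py -140 -1.6 18; python3 ins.py; python3 - <<'E'
from h import *
from ins import slot,S
p=shot("side");R,t=cam(p)
im=p["frame"].copy()[:,:,::-1]
X=slot;c=R@X+t;u=int(p["fx"]*c[0]/c[2]+p["cx"]);v=int(p["fy"]*c[1]/c[2]+p["cy"]);print(u,v,c[2])
q=im[v-35:v+35,u-30:u+60];cv2.imwrite("pics/s5.png",cv2.resize(q,None,fx=8,fy=8,interpolation=2))
E
```

```text
14.0833 tcp in slot [-151.28   -3.24   16.21] tool x in slot [ 1.     -0.001  -0.0022] z [-2.200e-03 -1.000e-04 -9.999e-01] F slot [-0.  -0.4 -0.8] M [-1.09  0.13  0.06] g 0.29872711424285303
world move [11.3  1.   2.3]
14.0833 tcp in slot [-151.3   -3.2   16.2] Rslot [[1.0, -0.001, -0.002], [-0.001, -1.0, -0.0], [-0.002, 0.0, -1.0]] j [ 25.   7. -22. -29. -53.  82.]
n 9669
tongue top plane z=ax+by+c [1.30000e-03 6.00000e-04 1.47189e+01] rect ((95.02313232421875, -0.5829067230224609), (35.88709259033203, 43.442893981933594), 89.80786895751953)
mid y vs x [np.float64(-0.47), np.float64(-0.53), np.float64(-0.58), np.float64(-0.73), np.float64(-0.63), np.float64(-0.63)] xmax 116.4
camtop 0 
lever (np.int64(0), None)
245 226 1.3201945997770632
```

View pics/s5.png

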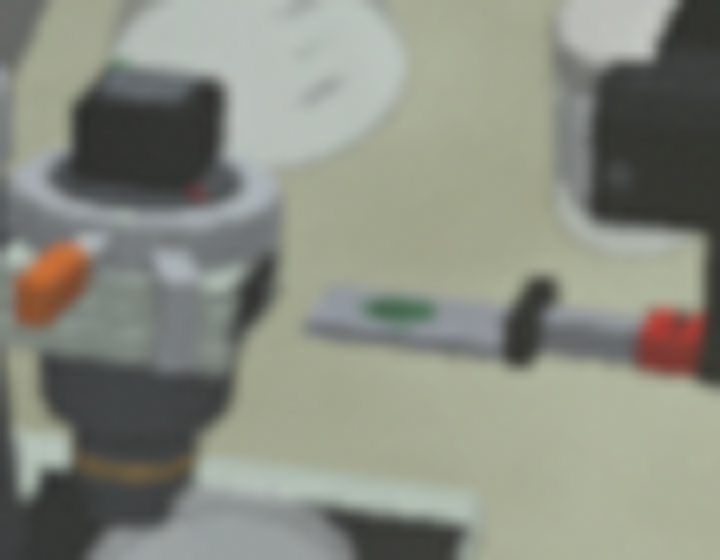

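The side crop shows the tongue tip (at ~(315,310) in the crop) lined up with the black slot mouth (~(255,295)). The lever is open and the lug well to the left. Correcting and advancing.

Call:
{"api": "drive_tool", "payload": {
  "rows": [
    [0, 3, 1, 2.3, 0, 0, 0],
    [0, 4, 0, 0, 0, 0, 0],
    [0, 4, 0, 0, 0, 0, 0],
    [0, 0, 0, 0, 0, 0, 0],
    [0, 0, 0, 0, 0, 0, 0]
  ]
}}

```text
time_s: 14.6
tcp_pos: [0.4318, 0.1622, 0.1861]
ee_rot: [[1.0, 0.016, -0.01], [0.019, -0.908, 0.419], [-0.002, -0.419, -0.908]]
wrist_force: [0.1, -0.0, -0.7]
gripper_width: 0.295
gripper_force: 30.0
```

```bash
python3 pos.py -130 -1.7 18
```

```text
14.6 tcp in slot [-139.74   -1.51   17.9 ] tool x in slot [ 1.     -0.0013 -0.002 ] z [-0.002  -0.     -0.9999] F slot [ 0.1 -0.3 -0.7] M [-1.1   0.14 -0.  ] g 0.29494066414286646
world move [ 9.7 -0.   0. ]
```

Call:
{"api": "drive_tool", "payload": {
  "rows": [
    [0, 3, 0, 0, 0, 0, 0],
    [0, 3, 0.1, 0, 0, 0, 0],
    [0, 3, 0, 0, 0, 0, 0],
    [0, 3, 0.1, 0, 0, 0, 0],
    [0, 0, 0, 0, 0, 0, 0]
  ]
}}

```text
time_s: 15.02
tcp_pos: [0.4442, 0.1624, 0.1862]
ee_rot: [[1.0, 0.016, -0.01], [0.019, -0.908, 0.419], [-0.002, -0.419, -0.908]]
wrist_force: [0.7, 0.3, -1.3]
gripper_width: 0.29
gripper_force: 30.0
```

```bash
python3 pos.py -115 -1.7 18
```

```text
15.0167 tcp in slot [-127.3    -1.5    17.98] tool x in slot [ 1.     -0.001  -0.0015] z [-1.500e-03 -1.000e-04 -9.999e-01] F slot [ 0.7 -0.3 -1.3] M [-1.11  0.23 -0.  ] g 0.28954819583089386
world move [12.3  0.  -0.1]
```

Call:
{"api": "drive_tool", "payload": {
  "rows": [
    [0, 4, 0, 0, 0, 0, 0],
    [0, 4, 0.1, 0, 0, 0, 0],
    [0, 4, 0.1, 0, 0, 0, 0],
    [0, 4, 0.1, 0, 0, 0, 0],
    [0, 0, 0, 0, 0, 0, 0]
  ]
}}

```text
time_s: 15.43
tcp_pos: [0.4605, 0.1628, 0.1862]
ee_rot: [[1.0, 0.016, -0.009], [0.019, -0.908, 0.419], [-0.001, -0.419, -0.908]]
wrist_force: [0.7, 1.0, -1.4]
gripper_width: 0.297
gripper_force: 30.0
```

```bash
python3 pos.py -71 -1.7 18
```

```text
15.4333 tcp in slot [-111.01   -1.47   18.  ] tool x in slot [ 1.     -0.001  -0.0012] z [-1.200e-03 -1.000e-04 -9.999e-01] F slot [ 0.7  0.3 -1.7] M [-1.14  0.12  0.03] g 0.2970366600343139
world move [40.   0.6 -0.1]
```

Sliding in freely; continuing to near home.

Call:
{"api": "drive_tool", "payload": {
  "rows": [
    [0, 6, 0.1, 0, 0, 0, 0],
    [0, 6, 0.1, 0, 0, 0, 0],
    [0, 6, 0.1, 0, 0, 0, 0],
    [0, 6, 0.1, 0, 0, 0, 0],
    [0, 6, 0.1, 0, 0, 0, 0]
  ]
}}

```text
time_s: 15.85
tcp_pos: [0.4903, 0.1632, 0.1862]
ee_rot: [[1.0, 0.016, -0.01], [0.019, -0.908, 0.419], [-0.002, -0.419, -0.908]]
wrist_force: [0.6, 0.4, -0.8]
gripper_width: 0.296
gripper_force: 30.0
```

```bash
python3 pos.py -71 -1.7 18
```

```text
15.85 tcp in slot [-81.24  -1.62  18.01] tool x in slot [ 1.     -0.001  -0.0019] z [-1.900e-03 -1.000e-04 -9.999e-01] F slot [ 0.6 -0.  -0.9] M [-1.06  0.13  0.03] g 0.29601322457324514
world move [10.2  0.1 -0. ]
```

Call:
{"api": "drive_tool", "payload": {
  "rows": [
    [0, 4, 0.1, 0, 0, 0, 0],
    [0, 3, 0, 0, 0, 0, 0],
    [0, 2, 0, 0, 0, 0, 0],
    [0, 1, 0, 0, 0, 0, 0],
    [0, 0, 0, 0, 0, 0, 0]
  ]
}}

```text
time_s: 16.27
tcp_pos: [0.4996, 0.1633, 0.1862]
ee_rot: [[1.0, 0.016, -0.01], [0.019, -0.908, 0.419], [-0.002, -0.419, -0.908]]
wrist_force: [0.2, -0.5, -1.2]
gripper_width: 0.299
gripper_force: 30.0
```

```bash
python3 pos.py -71 -1.7 18
```

```text
16.2667 tcp in slot [-71.91  -1.7   18.05] tool x in slot [ 1.    -0.001 -0.002] z [-0.002  -0.     -0.9999] F slot [ 0.2 -1.  -0.8] M [-1.05  0.16 -0.04] g 0.2987030389314419
world move [ 0.9  0.  -0. ]
```

Call:
{"api": "drive_tool", "payload": {
  "rows": [
    [0, 1, 0, 0, 0, 0, 0],
    [0, 0.5, 0, 0, 0, 0, 0],
    [0, 0.5, 0, 0, 0, 0, 0],
    [0, 0, 0, 0, 0, 0, 0],
    [0, 0, 0, 0, 0, 0, 0]
  ]
}}

```text
time_s: 16.68
tcp_pos: [0.5009, 0.1633, 0.1862]
ee_rot: [[1.0, 0.016, -0.011], [0.02, -0.908, 0.419], [-0.003, -0.419, -0.908]]
wrist_force: [-1.6, -0.3, -0.1]
gripper_width: 0.295
gripper_force: 30.0
```

```bash
python3 pos.py -71 -1.7 18
```

```text
16.6833 tcp in slot [-70.58  -1.74  18.03] tool x in slot [ 1.     -0.001  -0.0031] z [-0.0031 -0.     -0.9999] F slot [-1.6 -0.3  0.1] M [-0.94  0.61  0.22] g 0.2945556045719318
world move [-0.4  0.  -0. ]
```

Call:
{"api": "drive_tool", "payload": {
  "rows": [
    [0, 0.5, 0, 0, 0, 0, 0],
    [0, 0.5, 0, 0, 0, 0, 0],
    [0, 0.5, 0, 0, 0, 0, 0],
    [0, 0, 0, 0, 0, 0, 0],
    [0, 0, 0, 0, 0, 0, 0]
  ]
}}

```text
time_s: 17.1
tcp_pos: [0.5011, 0.1633, 0.1858]
ee_rot: [[1.0, 0.016, -0.014], [0.021, -0.908, 0.419], [-0.006, -0.419, -0.908]]
wrist_force: [-6.8, 0.1, 1.5]
gripper_width: 0.297
gripper_force: 30.0
```

```bash
python3 pos.py -71 -1.7 18;python3 ins.py
```

```text
17.1 tcp in slot [-70.38  -1.85  17.75] tool x in slot [ 1.     -0.0013 -0.0064] z [-0.0064  0.     -0.9999] F slot [-6.8  0.8  1.2] M [-0.74  1.6   0.77] g 0.2974640541516849
world move [-0.6  0.   0.3]
17.1 tcp in slot [-70.4  -1.8  17.7] Rslot [[1.0, -0.001, -0.006], [-0.001, -1.0, 0.0], [-0.006, -0.0, -1.0]] j [ 21.  15. -12. -28. -58.  84.]
n 0
camtop 9048 (array([23.1, -0.7, 63.4]), ((23.04784393310547, -0.6213836669921875), (43.1264762878418, 13.957693099975586), 89.77848052978516))
ring 12111 [15.58  0.33 33.62] [ 2.60000e-03 -2.00000e-04  3.35803e+01]
front 854 [[-5.8, -35.6, 11.7], [-1.9, -6.2, 13.7], [3.7, 34.2, 15.8]]
lever (np.int64(1389), np.float64(89.5), np.float64(0.236))
```

Call:
{"api": "drive_tool", "payload": {
  "rows": [
    [0, -0.5, 0, 0.2, 0, 0, 0],
    [0, -0.5, 0, 0, 0, 0, 0],
    [50, 0, 0, 0, 0, 0, 0],
    [50, 0, 0, 0, 0, 0, 0],
    [50, 0, 0, 0, 0, 0, 0]
  ]
}}

```text
time_s: 17.57
tcp_pos: [0.5035, 0.1634, 0.1871]
ee_rot: [[1.0, 0.017, -0.006], [0.018, -0.908, 0.419], [0.001, -0.419, -0.908]]
wrist_force: [-0.2, -0.5, 0.7]
gripper_width: 0.437
gripper_force: 0.0
```

Call:
{"api": "drive_tool", "payload": {
  "rows": [
    [50, 0, 0, 0, 0, 0, 0],
    [50, 0, -4, 9, 0, 0, 0],
    [50, 0, -8, 18, 0, 0, 0],
    [50, 0, -12, 25, 0, 0, 0],
    [50, 0, -12, 25, 0, 0, 0]
  ]
}}

```text
time_s: 17.98
tcp_pos: [0.5021, 0.1266, 0.2647]
ee_rot: [[1.0, 0.017, -0.01], [0.019, -0.908, 0.418], [-0.002, -0.418, -0.908]]
wrist_force: [0.8, -0.3, 0.4]
gripper_width: 0.5
gripper_force: 0.0
```

Call:
{"api": "drive_tool", "payload": {
  "rows": [
    [50, 0, -12, 25, 0, 0, 0],
    [50, 0, 0, 0, 0, 0, 0],
    [50, 0, 0, 0, 0, 0, 0]
  ]
}}

```text
time_s: 18.23
tcp_pos: [0.503, 0.1147, 0.291]
ee_rot: [[1.0, 0.017, -0.004], [0.018, -0.907, 0.42], [0.003, -0.42, -0.908]]
wrist_force: [-0.2, -0.5, -0.6]
gripper_width: 0.501
gripper_force: 0.0
```

```bash
cat > chk.py <<'E'
from ins import *
import sys
p=shot("wrist");print("tcp in slot",((np.array(p["s"]["tcp_pos"])-slot)@S*1000).round(1))
W,u,v=world(p);D=(W-slot)@S*1000;hsv=cv2.cvtColor(p["frame"],cv2.COLOR_RGB2HSV).astype(int)[v,u]
m=(hsv[:,1]>120)&((hsv[:,0]<8)|(hsv[:,0]>172))&(hsv[:,2]>80)&(D[:,0]<-20)&(D[:,0]>-130)&(abs(D[:,1])<30)&(abs(D[:,2]-8)<12)
if m.sum()>20: print("handle",m.sum(),np.percentile(D[m],[1,50,99],axis=0).round(1).tolist(),cv2.minAreaRect(D[m][:,:2].astype(np.float32)))
m=(hsv[:,2]<70)&(D[:,0]<4)&(D[:,0]>-25)&(abs(D[:,1])<24)&(abs(D[:,2]-13)<3)
if m.sum()>20: print("shoulder",m.sum(),np.percentile(D[m],[1,50,99],axis=0).round(1).tolist())
m=(abs(D[:,0]-36)<25)&(abs(D[:,1])<28)&(abs(D[:,2]-64)<4)
if m.any(): print("camtop",cv2.minAreaRect(D[m][:,:2].astype(np.float32)))
print(lever(p),"side",lever(shot("side")),"top",lever(shot("top")))
if len(sys.argv)>1: save(p,sys.argv[1])
E
python3 chk.py w6.png
```

```text
tcp in slot [-69.4  -1.9 133.6]
handle 2163 [[-101.9, -13.9, 6.5], [-69.7, -1.9, 8.6], [-40.8, 10.3, 10.6]] ((-71.07010650634766, -1.5781917572021484), (63.07529067993164, 24.453203201293945), 0.6809203624725342)
shoulder 388 [[-10.2, -21.6, 10.7], [-7.9, -3.4, 12.4], [-3.0, 18.5, 13.8]]
camtop ((36.28233337402344, -0.47689056396484375), (39.40562438964844, 43.28316116333008), 0.0686330646276474)
(np.int64(936), np.float64(86.6), np.float64(0.185)) side (np.int64(40), np.float64(89.1), np.float64(0.228)) top (np.int64(0), None)
```

View pics/w6.png

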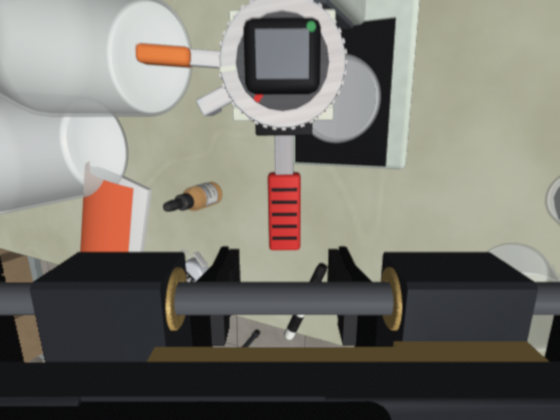

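The blade is home (shoulder against the tube at px (284,128), handle at (285,210)) and the lever is open at (162,55). Returning to straddle the lever.

Call:
{"api": "drive_tool", "payload": {
  "rows": [
    [50, 8.5, 5.3, 2.4, -0.001, 0.0507, -0.1099],
    [50, 8.5, 5.3, 2.4, -0.001, 0.0507, -0.1099],
    [50, 8.5, 5.3, 2.4, -0.001, 0.0507, -0.1099],
    [50, 8.5, 5.3, 2.4, -0.001, 0.0507, -0.1099],
    [50, 8.5, 5.3, 2.4, -0.001, 0.0507, -0.1099]
  ]
}}

```text
time_s: 18.8
tcp_pos: [0.5444, 0.1424, 0.2991]
ee_rot: [[0.828, -0.561, -0.012], [-0.505, -0.755, 0.419], [-0.244, -0.341, -0.908]]
wrist_force: [0.8, -0.9, -0.2]
gripper_width: 0.503
gripper_force: 0.0
```

Call:
{"api": "drive_tool", "payload": {
  "rows": [
    [50, 8.5, 5.3, 2.4, -0.001, 0.0507, -0.1099],
    [50, 8.5, 5.3, 2.4, -0.001, 0.0507, -0.1099],
    [50, 8.5, 5.3, 2.4, -0.001, 0.0507, -0.1099],
    [50, 8.5, 5.3, 2.4, -0.001, 0.0507, -0.1099],
    [50, 8.5, 5.3, 2.4, -0.001, 0.0507, -0.1099]
  ]
}}

```text
time_s: 19.22
tcp_pos: [0.587, 0.1689, 0.3109]
ee_rot: [[0.362, -0.932, -0.012], [-0.844, -0.333, 0.419], [-0.395, -0.142, -0.908]]
wrist_force: [-0.7, -1.0, 0.0]
gripper_width: 0.498
gripper_force: 0.0
```

Call:
{"api": "drive_tool", "payload": {
  "rows": [
    [50, 8.5, 5.3, 2.4, -0.001, 0.0507, -0.1099],
    [50, 8.5, 5.3, 2.4, -0.001, 0.0507, -0.1099],
    [50, 8.5, 5.3, 2.4, -0.001, 0.0507, -0.1099],
    [50, 0, 0, 0, 0, 0, 0],
    [50, 0, 0, 0, 0, 0, 0]
  ]
}}

```text
time_s: 19.63
tcp_pos: [0.6122, 0.1846, 0.318]
ee_rot: [[0.016, -1.0, -0.011], [-0.907, -0.02, 0.42], [-0.42, 0.003, -0.908]]
wrist_force: [0.5, -0.4, -0.3]
gripper_width: 0.496
gripper_force: 0.0
```

```bash
python3 pos.py 42 72 32; python3 lev.py wrist
```

```text
19.6333 tcp in slot [ 41.07  70.9  129.66] tool x in slot [-9.000e-04 -9.999e-01 -1.100e-03] z [-0.0033  0.0011 -0.9999] F slot [ 0.5 -0.5 -0.1] M [-0.89  0.08 -0.  ] g 0.4964801895384421
world move [  0.1  41.9 -88.2]
wrist (np.int64(630), np.float64(85.5), np.float64(0.166))
```

Call:
{"api": "drive_tool", "payload": {
  "rows": [
    [50, 0, 10, -22, 0, 0, 0],
    [50, 0, 10, -22, 0, 0, 0],
    [50, 0, 11, -22, 0, 0, 0],
    [50, 0, 11, -22, 0, 0, 0],
    [50, 0, 0, 0, 0, 0, 0]
  ]
}}

```text
time_s: 20.1
tcp_pos: [0.609, 0.2269, 0.2258]
ee_rot: [[0.012, -1.0, -0.019], [-0.908, -0.019, 0.418], [-0.419, 0.012, -0.908]]
wrist_force: [-0.6, -0.4, -1.3]
gripper_width: 0.5
gripper_force: 0.0
```

```bash
python3 pos.py -26 62 32
```

```text
20.1 tcp in slot [38.74 70.72 28.31] tool x in slot [-5.100e-03 -9.999e-01  1.000e-04] z [-1.080e-02 -1.000e-04 -9.999e-01] F slot [-0.7 -0.9 -1. ] M [-0.93  0.22  0.02] g 0.5003311923238408
world move [-64.5 -10.7  -0.3]
```

Call:
{"api": "drive_tool", "payload": {
  "rows": [
    [50, -7, -0.5, 0.5, 0, 0, 0],
    [50, -7, -0.5, 0.5, 0, 0, 0],
    [50, -7, -0.5, 0.5, 0, 0, 0],
    [50, -6, -1, 0, 0, 0, 0],
    [50, -6, -1, 0, 0, 0, 0]
  ]
}}

```text
time_s: 20.52
tcp_pos: [0.5801, 0.223, 0.2356]
ee_rot: [[0.016, -1.0, -0.003], [-0.906, -0.016, 0.423], [-0.423, -0.004, -0.906]]
wrist_force: [2.1, 3.3, 1.0]
gripper_width: 0.501
gripper_force: 1.5
```

Call:
{"api": "drive_tool", "payload": {
  "rows": [
    [50, -6, -1.5, 0, 0, 0, 0],
    [50, -6, -1.5, 0, 0, 0, 0],
    [50, -6, -1.5, 0, 0, 0, 0],
    [50, -5, -1.5, 0, 0, 0, 0],
    [50, 0, 0, 0, 0, 0, 0]
  ]
}}

```text
time_s: 20.93
tcp_pos: [0.5551, 0.2157, 0.2329]
ee_rot: [[0.013, -1.0, -0.01], [-0.908, -0.016, 0.419], [-0.419, 0.004, -0.908]]
wrist_force: [0.3, -0.1, 0.0]
gripper_width: 0.501
gripper_force: 0.3
```

```bash
python3 pos.py -26 62 32;python3 lev.py wrist side
```

```text
20.9333 tcp in slot [-15.41  64.53  38.93] tool x in slot [-4.000e-03 -9.999e-01 -6.000e-04] z [-2.200e-03  6.000e-04 -9.999e-01] F slot [ 0.3 -0.1  0. ] M [-0.85 -0.08 -0.03] g 0.5005647929585564
world move [-10.6   0.4  -7.4]
wrist (np.int64(1307), np.float64(125.6), np.float64(0.866))
side (np.int64(46), np.float64(123.4), np.float64(0.827))
```

Call:
{"api": "drive_tool", "payload": {
  "rows": [
    [50, -2, 1, -3, 0, 0, 0],
    [50, -2, 0.5, -2, 0, 0, 0],
    [50, -2, 0, 0, 0, 0, 0],
    [50, -2, 0, 0, 0, 0, 0],
    [50, 0, 0, 0, 0, 0, 0]
  ]
}}

```text
time_s: 21.45
tcp_pos: [0.5482, 0.2182, 0.228]
ee_rot: [[0.014, -1.0, -0.009], [-0.907, -0.016, 0.42], [-0.42, 0.002, -0.907]]
wrist_force: [1.9, 0.1, -0.7]
gripper_width: 0.501
gripper_force: 0.7
```

```bash
python3 pos.py -26 62 32;python3 lev.py wrist side
```

```text
21.45 tcp in slot [-22.25  64.77  33.39] tool x in slot [-0.0037 -0.9999 -0.0017] z [-8.000e-04  1.700e-03 -9.999e-01] F slot [ 1.9 -0.2 -0.6] M [-0.85 -0.38 -0.15] g 0.5006257283891878
world move [-3.7 -2.  -2.4]
wrist (np.int64(1590), np.float64(130.2), np.float64(0.946))
side (np.int64(45), np.float64(127.1), np.float64(0.892))
```

Now steps up to the stop.

Call:
{"api": "drive_tool", "payload": {
  "rows": [
    [50, -1.5, -0.5, 0, 0, 0, 0],
    [50, -1.5, 0, 0, 0, 0, 0],
    [50, -1, 0, 0, 0, 0, 0],
    [50, 0, 0, 0, 0, 0, 0],
    [50, 0, 0, 0, 0, 0, 0]
  ]
}}

```text
time_s: 21.97
tcp_pos: [0.5443, 0.2177, 0.2282]
ee_rot: [[0.014, -1.0, -0.009], [-0.907, -0.016, 0.42], [-0.42, 0.002, -0.907]]
wrist_force: [1.4, -0.0, 0.5]
gripper_width: 0.5
gripper_force: 0.6
```

```bash
python3 pos.py -26 62 32;python3 lev.py wrist side
```

```text
21.9667 tcp in slot [-26.12  64.52  33.8 ] tool x in slot [-0.0036 -0.9999 -0.0019] z [-6.000e-04  1.900e-03 -9.999e-01] F slot [1.4 0.1 0.5] M [-0.75 -0.35 -0.15] g 0.499868304005947
world move [ 0.2 -1.5 -2.7]
wrist (np.int64(1786), np.float64(132.9), np.float64(0.993))
side (np.int64(46), np.float64(130.0), np.float64(0.943))
```

Call:
{"api": "drive_tool", "payload": {
  "rows": [
    [50, -1, 0, 0, 0, 0, 0],
    [50, -1, 0, 0, 0, 0, 0],
    [50, -0.5, 0, 0, 0, 0, 0],
    [50, 0, 0, 0, 0, 0, 0],
    [50, 0, 0, 0, 0, 0, 0]
  ]
}}

```text
time_s: 22.48
tcp_pos: [0.5419, 0.2177, 0.2282]
ee_rot: [[0.014, -1.0, -0.009], [-0.907, -0.016, 0.42], [-0.421, 0.002, -0.907]]
wrist_force: [1.6, 0.2, -0.2]
gripper_width: 0.499
gripper_force: 0.7
```

```bash
python3 pos.py;python3 lev.py wrist side
```

```text
22.4833 tcp in slot [-28.54  64.58  33.77] tool x in slot [-0.0035 -0.9999 -0.0019] z [-5.000e-04  1.900e-03 -9.999e-01] F slot [ 1.6  0.1 -0.3] M [-0.72 -0.4  -0.2 ] g 0.49863377635819583
wrist (np.int64(1896), np.float64(134.3), np.float64(1.017))
side (np.int64(47), np.float64(131.3), np.float64(0.965))
```

Call:
{"api": "drive_tool", "payload": {
  "rows": [
    [50, -1, 0, 0, 0, 0, 0],
    [50, -1, 0, 0, 0, 0, 0],
    [50, -1, 0, 0, 0, 0, 0],
    [50, 0, 0, 0, 0, 0, 0],
    [50, 0, 0, 0, 0, 0, 0]
  ]
}}

```text
time_s: 23.0
tcp_pos: [0.54, 0.218, 0.2285]
ee_rot: [[0.014, -1.0, -0.006], [-0.907, -0.015, 0.421], [-0.421, -0.001, -0.907]]
wrist_force: [4.4, 1.5, -1.5]
gripper_width: 0.503
gripper_force: 2.0
```

```bash
python3 pos.py;python3 lev.py wrist side
```

```text
23.0 tcp in slot [-30.5   64.99  33.94] tool x in slot [-0.0031 -0.9999 -0.0025] z [ 0.0022  0.0025 -0.9999] F slot [ 4.5  0.7 -1.9] M [-0.67 -1.23 -0.57] g 0.5033705574025401
wrist (np.int64(1978), np.float64(135.0), np.float64(1.029))
side (np.int64(46), np.float64(131.7), np.float64(0.972))
```

Call:
{"api": "drive_tool", "payload": {
  "rows": [
    [55, 3, 0, 0, 0, 0, 0],
    [55, 2, 0, 0, 0, 0, 0],
    [55, 0, 0, 0, 0, 0, 0],
    [55, 0, -4, 8, 0, 0, 0],
    [55, 0, -8, 18, 0, 0, 0]
  ]
}}

```text
time_s: 23.52
tcp_pos: [0.542, 0.2055, 0.2517]
ee_rot: [[0.012, -1.0, -0.016], [-0.908, -0.017, 0.419], [-0.419, 0.009, -0.908]]
wrist_force: [0.4, -0.6, -0.2]
gripper_width: 0.545
gripper_force: 0.0
```

Call:
{"api": "drive_tool", "payload": {
  "rows": [
    [55, 0, -11, 24, 0, 0, 0],
    [55, 0, -11, 24, 0, 0, 0],
    [55, 0, -11, 24, 0, 0, 0],
    [55, 0, 0, 0, 0, 0, 0],
    [55, 0, 0, 0, 0, 0, 0]
  ]
}}

```text
time_s: 23.93
tcp_pos: [0.5441, 0.172, 0.3284]
ee_rot: [[0.014, -1.0, -0.005], [-0.907, -0.015, 0.421], [-0.422, -0.001, -0.907]]
wrist_force: [-0.7, -0.2, -0.3]
gripper_width: 0.551
gripper_force: 0.0
```

```bash
python3 chk.py w7.png; python3 pos.py
python3 - <<'E'
from h import *
p=shot("side")
for l in["beaker","cotton_jar","dropper","flask"]:
    for q in masks_of(l,p)[:1]:
        W,u,v=world(p,q["region"]);print(l,round(q["p"],2),np.median(W,0).round(3))
E
```

```text
tcp in slot [-27.2  65.  143.9]
handle 2458 [[-102.3, -14.3, 6.4], [-70.4, -2.5, 8.6], [-41.0, 10.2, 10.7]] ((-71.87215423583984, -1.9355573654174805), (24.646663665771484, 63.468379974365234), 89.783935546875)
shoulder 325 [[-10.4, -21.5, 10.7], [-7.3, -11.5, 12.4], [-1.4, 5.3, 14.0]]
camtop ((35.95173263549805, -0.5718402862548828), (39.25355529785156, 43.16508102416992), 0.3381589353084564)
(np.int64(684), np.float64(134.8), np.float64(1.026)) side (np.int64(39), np.float64(132.1), np.float64(0.98)) top (np.int64(0), None)
24.0833 tcp in slot [-28.14  64.18 140.51] tool x in slot [-0.0046 -0.9999 -0.0014] z [-0.003   0.0014 -0.9999] F slot [-0.5  0.8 -0.4] M [-0.88  0.07  0.01] g 0.5482617887787319
beaker 0.65 [ 0.414 -0.005  0.057]
cotton_jar 0.77 [ 0.498 -0.046  0.065]
dropper 0.55 [0.458 0.371 0.051]
flask 0.9 [ 0.637 -0.082  0.063]
```

View pics/w7.png

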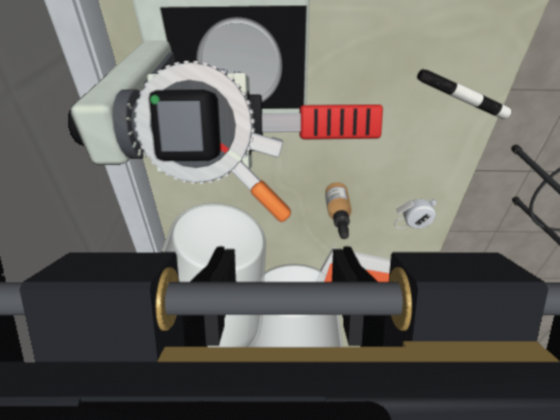

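The blade is home (handle px (342,121), shoulder at the tube at (257,115)). The lug at (265,146) stands behind the shoulder, the lever at (265,197) is at the stop with the white line on the red mark, and the robot is clear.

```bash
python3 -c "
from station import finish_job
print(finish_job())"
```

```text
the job is handed in; nothing more can be done
None
```

The job is handed in at about 24 s of the allowed 67 s: the blade measures about 61 mm of its 62 mm into the slot, the lever is at its stop on the red mark with the lug behind the shoulder, the arm is clear, and the beaker, jar, dropper and flask were not touched. `finish_job` reported no verdict.

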